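# Feed a turning blank home with the push stick

### The arm

A 7-joint arm with a two-finger parallel gripper is mounted at the origin on the work surface. World frame = base frame: x ahead of the robot, y to its left, z up, the work surface at z = 0. Lengths are in m, angles in rad, forces in N, time in s.
With the tool pointing down it reaches from about 0.4 to 0.875 m from the base axis. Payload 19.3 kg.
Tool frame: the origin (TCP) lies at the very end of the fingers, on their centre line; the grasp point (between the pads) lies 19 mm behind it; z points along the fingers, y is the line along which they close (so a half turn about z gives the same grasp; the last joint's range is limited). The gripper opens to 85 mm and grips with 20 to 120 N. Pads are 22 mm wide; open, the fingers measure 114 mm over their backs; the gripper's body (76 mm by 85 mm) begins 54 mm behind the grasp point. The pads swing forward as they close: fully open they stand 13 mm farther back than shut.
Start: joints at [1.142, 0.521, -0.036, 1.599, 0.021, 1.021, -0.113], TCP at [0.219, -0.585, 0.231] pointing down, gripper open.
Joint ranges: [-2.91, 2.91], [-0.3, 2.13], [-1.5, 1.42], [0.17, 2.43], [-1.26, 4.41], [0.16, 1.93], [-2.52, 2.52]. Speed limits (rad/s): [1.89, 1.89, 2.39, 2.39, 3.01, 3.01, 3.01].

### API

Orientations are given as a unit quaternion [x, y, z, w].
In Python, from bench import * gives the robot as it stands.
- The arm moves only by the tool servo_tool, never from a script. Its argument "moves" is a list that holds one entry, the list of rows, each a list of 7 numbers: the turn, a rotation vector about the tool's x, y, z scaled (see below), then the shift along the tool's x, y, z scaled (see below), then the gripper command: -1 is shut, 1 is fully open, values between are in proportion. In form: [[[rx, ry, rz, x, y, z, gripper], ...]]. A call has 1 to 12 rows; each row is the pose to reach, as a shift and turn from the pose commanded when the call began, along the tool's axes at that moment; what a row does not reach only later rows make up. The controller multiplies each number of a shift by 0.08 m and each number of a turn by pi/4 rad. A row lasts 1/10 s, in which the tool goes at most 50 mm and 8.59 degrees, less where a joint would pass 70% of its speed; a pose out of reach is approached as far as the arm can. A call with a number of a shift or a turn outside -1 to 1 is refused whole. A call with a gripper value outside its range is refused whole. The fingers move at their own pace and stop on an object; "grip_force" is the grip in N (left out, the last holds). Time passes only in rows, so rows that repeat a pose let the fingers close. It gives the time, the measured TCP pose, the force, the opening and the grip force at its end, in the units of the state.
- observe(): the state, without advancing time (a new reading comes with each control period).
- read_camera(name): name is "scene" or "top"; returns a dict with "color" (420x560x3 uint8, blue, green, red), "intrinsics" (3x3 intrinsics, pixels), "dist" ([k1, k2, p1, p2, k3] as OpenCV has them; the pictures are not rectified), "extrinsics" (4x4, takes a point from camera to world coordinates). Camera axes: x right, y up, looking along -z (the intrinsics and any distortion apply to the point x, -y, -z); pixel columns grow to the right and rows downward; lengths in m; the calibration is good to about 2 mm. A picture is of the moment at which its call begins. There is no depth.
- close_job(): hands the job in; it is judged then, once.
The state is a dict: "clock": time; "joint_pos": joint angles; "joint_velocities": joint speeds; "joint_torque": joint torques, N m; "position": TCP position; "orientation": TCP orientation; "contact_force": force on the tool from outside, world axes, zero at the start; "ft_torque": the same for the moment, N m; "width": opening from 0.0 (shut) to 1.0 (fully open); "gripper_force": force on a finger pad.
Only numpy, scipy, OpenCV 4.12 (cv2) and the standard library are available. Lean on these libraries where they do the work, as an engineer would, in place of code of your own. Each camera call takes 0.05 s, during which the arm holds its last target. There are 200 camera calls.

### The job

Take the wooden push stick by its handle and, with its nose, feed the small square blank along the lane of the feed jig, under the sprung shoe, until its front end sits fully home against the end stop; press it there firmly for a moment (feel a push of several newtons on the stop) but never ram it, since the stop must not take more than 25 N. Keep the gripper's fingers off the blank. Then bring the stick out and set it down on the bench off the jig, leaving the blank home and the other things on the bench undisturbed.

Things in the scene. Friction and masses are not known exactly. Their poses are not given: they have to be found in the camera images.
- jig: Feed jig fixed to the bench: plywood base (x -200 to +160 mm, 120 mm wide, 12 mm thick) with two wooden fences. Origin: on the bench surface under the lane's middle; x along the lane in the feed direction, z up. Lane: 21.5 mm wide, centred on y = 0; bed 12 mm above the bench, fences 24 mm above the bed. Open above from x = -160 to +5 mm; behind -160 mm the fence ends flare open at 17 degrees.
- guard_edge (a point): Middle of the front edge of the clear guard plate over the lane from jig x = +5 to +155 mm, with an 18 mm slot along its middle through which shoe and stop are seen; the point is on its top, 51 mm above the bench (underside 34 mm above the bed). Two posts and the shoe's stem rise from it to 94 mm above the bench at x = +45 mm.
- shoe_foot (a point): Lowest point of the sprung shoe as it hangs in the lane at jig x = +45 mm: round underside of 15 mm radius, 17 mm above the bed. The blank lifts it 3 mm against 3 to 5 N: feeding is nearly free at first, meets a bump when the blank's front reaches about x = +36 mm, then a steady drag of 3 to 9 N up to the stop. The stick's blade (14 mm high) passes under.
- lane_mouth (a point): Middle of the lane on its bed at jig x = -160 mm, where the flare meets the parallel lane; axes as the jig's.
- stop_slot (a point): Middle of the slot in the guard (jig x = +105 mm, 51 mm above the bench) along which the end stop (stop_block) is set: a 22 mm aluminium block in the lane, black thumb knob on top. Its rubber face towards the blank (its middle: stop_face) is clamped anywhere from jig x = +90 to +125 mm, differently each time; its place is not measured: find it by feel. The rubber gives about 1 mm per 6 N.
- blank_center (a point): Square wooden turning blank, 90 x 20 x 20 mm, about 30 g, lying in the lane between mouth and guard. Point: its centre, 10 mm above its underside; x along its length in the feed direction.
- blank_front (a point): Centre of the blank's front end (the end towards the stop), 45 mm ahead of its centre.
- blank_tail (a point): Centre of the blank's rear end, on which the stick's nose pushes, 45 mm behind its centre.
- stick_grip (a point): Plywood push stick, 90 g, standing on its sole on the bench right or left of the jig: straight blade 165 x 16 mm, 14 mm high, with an upright handle block on its rear part, 55 mm long, 16 mm wide, top 70 mm above the sole. Point: middle of the handle's length and width, 50 mm above the sole; grip here across y. x points to the nose. The blade runs from 35 mm behind to 130 mm ahead of it.
- stick_nose (a point): Middle of the stick's flat front end, 130 mm ahead of the grip point and 7 mm above the sole.
- collar: Bystander: loose steel ring, 64 mm across, 22 mm high, origin at the centre of its underside; stands on the other side of the jig from the stick.
- spindle: Bystander: small turned wooden spindle standing on end, 48 mm across, 110 mm high, origin at the centre of its underside.
- tub: Bystander: jar of wax, 72 mm across, 75 mm high, origin at the centre of its underside.
Mind the look-alikes: they are no part of the job. Of the things that look like the part that bears blank_center, the largest one is meant.

How it is judged:
By the outcome, as a careful person would: the job done as asked, in the order asked, and still so for the second after the job is handed in, with the robot touching nothing.
It also fails if it takes over 72 s, if anything falls off the work surface, if the arm or the gripper's body presses on something with over 40 N, if the wrist force passes 120 N, or if a joint passes its speed limit or range.

## Working session

There is one attempt and no reset: what is moved stays moved. The work goes in short steps, Python scripts to look and compute and a tool call to move; the robot and the scene stay as the last step left them, time stands still between calls to the robot, and variables do not carry over. Pictures are saved under pics/ and viewed, at most 10 in all, crops included, and the job is handed in when it is done.

Besides the shell and the picture viewer there is one more tool, called as name(argument=value, ...) on one line, values as JSON. servo_tool: Moves the arm, as the interface text tells. Its arguments: {"type":"object","properties":{"moves":{"type":"array"},"grip_force":{"type":"number"}},"required":["moves"]}

```bash
mkdir -p pics
python3 - <<'E'
from bench import *
import cv2,pickle
s=observe();print(s['clock'],s['position'],s['orientation'],s['width'])
for n in("scene","top"):
    r=read_camera(n);cv2.imwrite(f'pics/{n}0.png',r['color']);pickle.dump({k:r[k] for k in r if k!='color'},open(n+'.pkl','wb'))
    print(n,r['intrinsics'],r['dist'],r['extrinsics'])
E
```

```text
0.0 [ 0.2193124  -0.58489148  0.23072428] [ 9.83948802e-01  1.78450054e-01 -1.48365909e-04 -5.58312969e-04] 0.997710044867519
scene [[482.18287862   0.         286.88293038]
 [  0.         482.18287862 206.42399046]
 [  0.           0.           1.        ]] [-0.15446785  0.          0.          0.          0.        ] [[ 0.83318215 -0.34966023  0.42842179  1.23193947]
 [ 0.55250817  0.55897493 -0.61828937 -0.92214424]
 [-0.02328584  0.75185421  0.65891807  1.09571781]
 [ 0.          0.          0.          1.        ]]
top [[381.05152633   0.         280.81032778]
 [  0.         381.05152633 210.99658166]
 [  0.           0.           1.        ]] [0.00893403 0.         0.         0.         0.        ] [[-3.89489529e-04  9.92105446e-01 -1.25405871e-01  4.13688459e-01]
 [-9.99957622e-01  7.67079054e-04  9.17418237e-03  5.84949424e-02]
 [ 9.19795251e-03  1.25404130e-01  9.92063104e-01  1.03581677e+00]
 [ 0.00000000e+00  0.00000000e+00  0.00000000e+00  1.00000000e+00]]
```

View pics/top0.png

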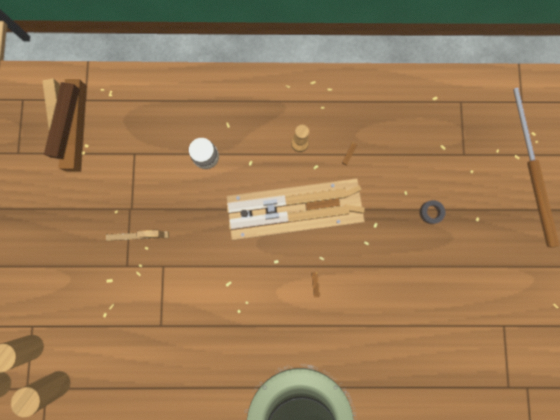

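View pics/scene0.png

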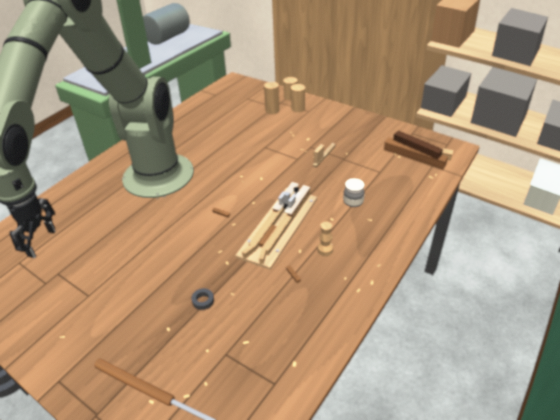

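The top view shows the jig at px (228-363, 180-238) with its guard on the left, so it feeds towards the left (+y world). The stick is at (107-168, 236), the collar at (432, 212), the tub at (203, 152) and the spindle at (301, 138). I'll enlarge the jig and the stick.

```bash
cat > h.py <<'E'
import cv2,pickle,numpy as np
def ray(c,u,v):
    d=pickle.load(open(c+'.pkl','rb'));p=cv2.undistortPoints(np.array([[[u,v]]],float),d['intrinsics'],d['dist'])[0,0]
    E=d['extrinsics'];return E[:3,3],E[:3,:3]@np.array([p[0],-p[1],-1])
def at(c,u,v,z):
    o,r=ray(c,u,v);return o+r*(z-o[2])/r[2]
def proj(c,P):
    d=pickle.load(open(c+'.pkl','rb'));E=d['extrinsics'];q=E[:3,:3].T@(np.array(P,float)-E[:3,3]);q=q*[1,-1,-1]
    return cv2.projectPoints(q.reshape(1,1,3),np.zeros(3),np.zeros(3),d['intrinsics'],d['dist'])[0].ravel()
E
python3 - <<'E'
import cv2
a=cv2.imread('pics/top0.png')
c=cv2.resize(a[175:245,220:370],None,fx=5.3,fy=5.3,interpolation=cv2.INTER_CUBIC)[:,:795]
d=cv2.resize(a[220:250,100:180],None,fx=7,fy=7,interpolation=cv2.INTER_CUBIC)
o=cv2.copyMakeBorder(d,0,0,0,795-d.shape[1],cv2.BORDER_CONSTANT)
cv2.imwrite('pics/c1.png',cv2.vconcat([c,o]));print(c.shape)
a=cv2.imread('pics/scene0.png')
cv2.imwrite('pics/c2.png',cv2.resize(a[135:270,230:350],None,fx=4.4,fy=4.4,interpolation=cv2.INTER_CUBIC))
E
```

```text
(371, 795, 3)
```

View pics/c1.png

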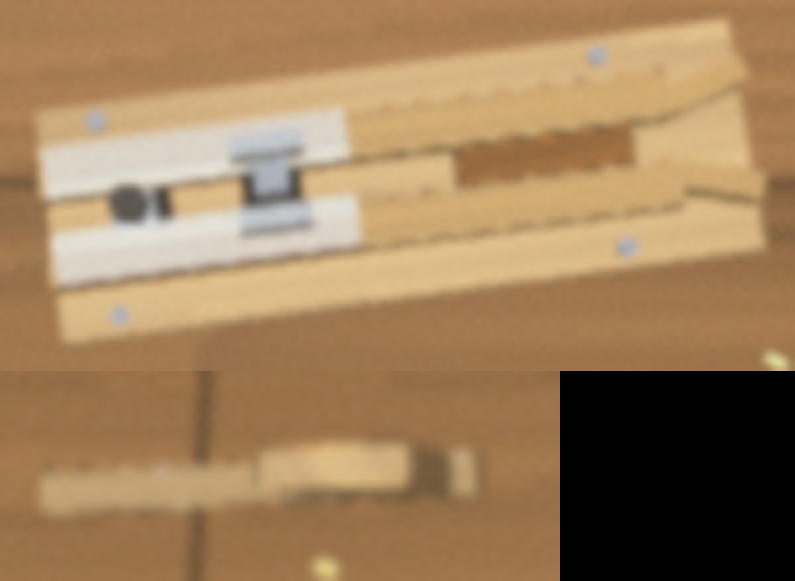

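View pics/c2.png

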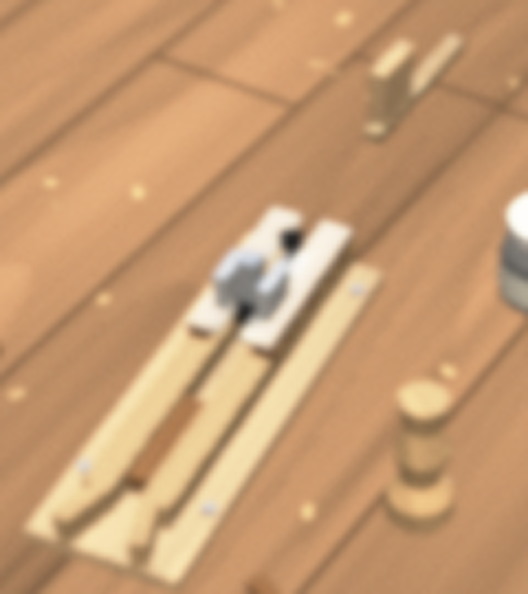

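Crop c1 shows the base corners at (37,112), (728,20), (765,247) and (65,342), and the blank at u 455-632. The stick's nose end is at (40,495) with its rear at (478,473), and its handle top spans u 262-410. The nose points along +y, the same way as the feed.

```bash
cat >> h.py <<'E'
def C(u,v): return 220+(u+.5)/5.3-.5,175+(v+.5)/5.3-.5
def S(u,v): return 100+(u+.5)/7-.5,220+(v-371+.5)/7-.5
E
python3 - <<'E'
from h import *
np.set_printoptions(precision=4,suppress=True)
# base corners: jig (160,-?)..
pts=[(37,112),(728,20),(765,247),(65,342)]
W=np.array([at('top',*C(*p),.012)[:2] for p in pts])
J=np.array([[.16,-.06],[-.2,-.06],[-.2,.06],[.16,.06]])  # feed +y world: jig +y = world -x ; image bottom = -x
c,k=W.mean(0),J.mean(0)
H=(J-k).T@(W-c);U,_,Vt=np.linalg.svd(H);R=Vt.T@np.diag([1,np.sign(np.linalg.det(Vt.T@U.T))])@U.T
t=c-R@k
print('jig',t,'yaw',np.degrees(np.arctan2(R[1,0],R[0,0])));print(((R@J.T).T+t-W)*1000)
inv=lambda p:R.T@(p[:2]-t)
print('lens',[np.linalg.norm(W[i]-W[(i+1)%4]) for i in range(4)])
print('blank front/tail jig',inv(at('top',*C(455,168),.032)),inv(at('top',*C(632,142),.032)), inv(at('top',*C(632,142),.012)))
print('guard',inv(at('top',*C(346,130),.051)),inv(at('top',*C(360,220),.051)))
print('knob',inv(at('top',*C(130,203),.06)))
n=at('top',*S(40,494),.014);r=at('top',*S(478,473),.014)
h1=at('top',*S(262,472),.07);h2=at('top',*S(410,467),.07)
print('nose',n,'rear',r,np.linalg.norm(n-r),'handle',h1,h2,(h1+h2)/2,np.linalg.norm(h1-h2))
d=n-r;print('yaw stick',np.degrees(np.arctan2(d[1],d[0])),'grip from blade',n-d*130/165)
for nm,u,v in(('tub',202,148),('spindle',302,131),('collar',432,212)):print(nm,at('top',u,v,{'tub':.075,'spindle':.11,'collar':.022}[nm]))
# scene check
for x in([.16,-.06],[-.2,-.06],[-.2,.06],[.16,.06]):
    p=R@x+t;q=proj('scene',[*p,.012]);print('scene',(q-[230,135])*4.4)
for P in (n,r,h1,h2):print('scene stick',(proj('scene',P)-[230,135])*4.4)
E
```

```text
jig [0.5475 0.0301] yaw 97.76029145059447
[[ 0.5166  0.3206]
 [ 0.5087 -0.1634]
 [-0.4287 -0.4665]
 [-0.5966  0.3093]]
lens [np.float64(0.3595214741581353), np.float64(0.1190304561099187), np.float64(0.35920870373166275), np.float64(0.11889550699217084)]
blank front/tail jig [-0.0468  0.0006] [-0.137  -0.0005] [-0.1407 -0.0031]
guard [ 0.0056 -0.023 ] [0.0049 0.0222]
knob [ 0.115  -0.0001]
nose [0.4723 0.5166 0.014 ] rear [0.4803 0.351  0.014 ] 0.16577421083899574 handle [0.477  0.4125 0.07  ] [0.4788 0.3595 0.07  ] [0.4779 0.386  0.07  ] 0.05305146663138596
yaw stick 92.75178603802239 grip from blade [0.4786 0.3861 0.014 ]
tub [0.6994 0.2536 0.075 ]
spindle [ 0.7336 -0.0035  0.11  ]
collar [ 0.5394 -0.3572  0.022 ]
scene [382.1908 268.0013]
scene [174.1281 578.0023]
scene [ 22.2055 524.154 ]
scene [246.2019 229.0691]
scene stick [455.4258  33.1179]
scene stick [369.2386 126.8787]
scene stick [403.5693  37.5108]
scene stick [373.7285  67.8482]
```

servo_tool(moves=[[[0,0,-0.4,0.5,-0.5,0,1],[0,0,-0.8,1,-1,0,1],[0,0,-0.8,1,-1,0,1],[0,0,-0.8,1,-1,0,1],[0,0,-0.8,1,-1,0,1],[0,0,-0.8,1,-1,0,1]]])

```text
clock: 0.7
position: [0.2659, -0.4825, 0.2311]
orientation: [0.881, 0.472, -0.0, -0.0]
contact_force: [-0.4, -0.6, -0.3]
width: 0.998
gripper_force: 0.0
```

servo_tool(moves=[[[0,0,-0.4,0.5,0,0,1],[0,0,-0.8,1,0,0,1],[0,0,-0.8,1,0,0,1],[0,0,-0.8,1,0,0,1],[0,0,-0.8,1,0,0,1],[0,0,-0.8,1,0,0,1]]])

```text
clock: 1.3
position: [0.31, -0.4158, 0.2311]
orientation: [0.693, 0.721, 0.0, -0.0]
contact_force: [-0.6, -0.6, 0.1]
width: 0.999
gripper_force: 0.0
```

servo_tool(moves=[[[0,0,0,0.5,0.43,0,1],[0,0,0,1,0.86,0,1],[0,0,0,1,0.86,0,1]]])

```text
clock: 1.6
position: [0.3789, -0.3282, 0.2315]
orientation: [0.691, 0.723, 0.001, 0.0]
contact_force: [-1.0, -0.5, 0.2]
width: 1.0
gripper_force: 0.0
```

servo_tool(moves=[[[0,0,0,0.5,0.43,0,1],[0,0,0,1,0.86,0,1],[0,0,0,1,0.86,0,1]]])

```text
clock: 1.9
position: [0.444, -0.2447, 0.2315]
orientation: [0.691, 0.723, 0.001, 0.0]
contact_force: [-0.5, -0.4, -0.4]
width: 1.0
gripper_force: 0.0
```

servo_tool(moves=[[[0,0,0,0.5,0.43,0,1],[0,0,0,1,0.86,0,1],[0,0,0,1,0.86,0,1]]])

```text
clock: 2.2
position: [0.5089, -0.1612, 0.2313]
orientation: [0.691, 0.723, 0.001, -0.0]
contact_force: [-0.9, -0.9, -0.0]
width: 1.002
gripper_force: 0.0
```

servo_tool(moves=[[[0,0,0,0.5,0,0,1],[0,0,0,1,0,0,1],[0,0,0,1,0,0,1]]])

```text
clock: 2.5
position: [0.5023, -0.0818, 0.2315]
orientation: [0.691, 0.723, 0.001, -0.0]
contact_force: [0.7, -1.5, 0.1]
width: 1.001
gripper_force: 0.0
```

servo_tool(moves=[[[0,0,0,0.5,0,0,1],[0,0,0,1,0,0,1],[0,0,0,1,0,0,1]]])

```text
clock: 2.8
position: [0.4986, -0.0021, 0.2315]
orientation: [0.691, 0.723, 0.001, -0.0]
contact_force: [0.6, -1.2, 0.0]
width: 0.996
gripper_force: 0.0
```

servo_tool(moves=[[[0,0,0,0.5,0,0,1],[0,0,0,1,0,0,1],[0,0,0,1,0,0,1]]])

```text
clock: 3.1
position: [0.4949, 0.0778, 0.2315]
orientation: [0.691, 0.723, 0.001, -0.001]
contact_force: [-0.4, -0.7, 0.0]
width: 1.001
gripper_force: 0.0
```

servo_tool(moves=[[[0,0,0,0.5,0,0,1],[0,0,0,1,0,0,1],[0,0,0,1,0,0,1]]])

```text
clock: 3.4
position: [0.4911, 0.1577, 0.2314]
orientation: [0.691, 0.723, 0.001, -0.001]
contact_force: [-0.9, -0.2, -0.0]
width: 0.999
gripper_force: 0.0
```

servo_tool(moves=[[[0,0,0,0.5,0,0,1],[0,0,0,1,0,0,1],[0,0,0,1,0,0,1]]])

```text
clock: 3.7
position: [0.4873, 0.2376, 0.2313]
orientation: [0.691, 0.723, 0.001, -0.001]
contact_force: [0.2, -0.6, 0.1]
width: 0.998
gripper_force: 0.0
```

servo_tool(moves=[[[0,0,0,0.5,0,0,1],[0,0,0,1,0,0,1],[0,0,0,1,0,0,1],[0,0,0,1,0,0,1]]])

```text
clock: 4.1
position: [0.4846, 0.3128, 0.2308]
orientation: [0.692, 0.722, -0.0, -0.0]
contact_force: [0.5, -0.6, -0.4]
width: 1.0
gripper_force: 0.0
```

servo_tool(moves=[[[0,0,0,0.5,-0.02,0.4,1],[0,0,0,0.92,-0.04,0.9,1],[0,0,0,0.92,-0.04,1,1],[0,0,0,0.92,-0.04,1,1]]])

```text
clock: 4.5
position: [0.4777, 0.3849, 0.1494]
orientation: [0.692, 0.722, -0.002, 0.0]
contact_force: [1.2, -0.6, 0.4]
width: 0.996
gripper_force: 0.0
```

servo_tool(moves=[[[0,0,0,0,0,0.5,0.4],[0,0,0,0,0,0.75,0.2],[0,0,0,0,0,0.75,0],[0,0,0,0,0,0.75,0]]])

```text
clock: 4.9
position: [0.4792, 0.3855, 0.0929]
orientation: [0.692, 0.722, 0.001, 0.0]
contact_force: [0.7, -0.9, 1.1]
width: 0.5
gripper_force: 0.0
```

Run:
```python
from bench import *
import cv2
s=observe();print(s['position'],s['orientation'],s['width'])
a=read_camera('scene')['color'];b=read_camera('top')['color']
cv2.imwrite('pics/c3.png',cv2.hconcat([cv2.resize(a[90:190,270:370],None,fx=4,fy=4,interpolation=2),cv2.resize(b[190:290,90:190],None,fx=4,fy=4,interpolation=2)]))
```

```text
[0.47922734 0.38554718 0.09289893] [6.91962270e-01 7.21933355e-01 5.62701495e-04 3.62732364e-04] 0.5000392970727162
```

View pics/c3.png

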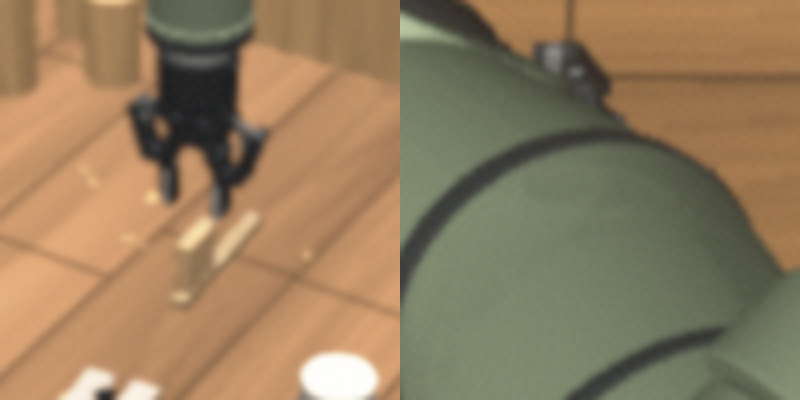

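The scene crop shows the half-open fingers at (170,200) and (218,215), straddling the handle top at about (195,235). The top view is blocked by the arm. I'll go down and grip.

servo_tool(moves=[[[0,0,0,0,0,0.4,0],[0,0,0,0,0,0.77,0],[0,0,0,0,0,0.77,0],[0,0,0,0,0,0.77,0]]])

```text
clock: 5.4
position: [0.4784, 0.3867, 0.0311]
orientation: [0.691, 0.723, 0.0, 0.0]
contact_force: [0.2, -0.1, 1.0]
width: 0.499
gripper_force: 0.0
```

servo_tool(moves=[[[0,0,0,0,0,0,-1],[0,0,0,0,0,0,-1],[0,0,0,0,0,0,-1],[0,0,0,0,0,0,-1],[0,0,0,0,0,0,-1],[0,0,0,0,0,0,-1]]], grip_force=70)

```text
clock: 6.0
position: [0.4787, 0.3869, 0.0314]
orientation: [0.691, 0.723, 0.001, 0.0]
contact_force: [-1.0, -2.1, 11.7]
width: 0.181
gripper_force: 70.0
```

servo_tool(moves=[[[0,0,0,0,0,-0.3,-1],[0,0,0,0,0,-0.7,-1],[0,0,0,0,0,-1,-1],[0,0,0,0,0,-1,-1]]])

```text
clock: 6.4
position: [0.4793, 0.3876, 0.1137]
orientation: [0.691, 0.723, 0.003, 0.0]
contact_force: [0.1, -0.1, -0.8]
width: 0.178
gripper_force: 68.3
```

servo_tool(moves=[[[0,0,-0.05,0,0,-0.5,-1],[0,0,-0.113,0,0,-1,-1],[0,0,-0.113,0,0,-1,-1],[0,0,-0.113,0,0,-1,-1]]])

```text
clock: 6.8
position: [0.4782, 0.3863, 0.1902]
orientation: [0.659, 0.752, 0.001, 0.0]
contact_force: [0.7, -0.8, -1.9]
width: 0.179
gripper_force: 68.5
```

servo_tool(moves=[[[0,0,0,-0.4,0.01,0,-1],[0,0,0,-0.9,0.03,0,-1],[0,0,0,-1,0.03,0,-1],[0,0,0,-1,0.03,0,-1]]])

```text
clock: 7.2
position: [0.4912, 0.3056, 0.1887]
orientation: [0.659, 0.752, -0.001, 0.0]
contact_force: [-0.1, 0.4, -0.4]
width: 0.178
gripper_force: 68.5
```

servo_tool(moves=[[[0,0,0,-0.5,0.01,0,-1],[0,0,0,-1,0.03,0,-1],[0,0,0,-1,0.03,0,-1]]])

```text
clock: 7.5
position: [0.5048, 0.2244, 0.1887]
orientation: [0.66, 0.751, -0.001, 0.001]
contact_force: [0.0, 0.6, -1.0]
width: 0.177
gripper_force: 68.4
```

servo_tool(moves=[[[0,0,0,-0.5,0.01,0,-1],[0,0,0,-1,0.03,0,-1],[0,0,0,-1,0.03,0,-1]]])

```text
clock: 7.8
position: [0.5177, 0.1454, 0.1888]
orientation: [0.66, 0.751, -0.001, 0.0]
contact_force: [-0.1, -0.1, -0.5]
width: 0.178
gripper_force: 68.4
```

servo_tool(moves=[[[0,0,0,-0.5,0.01,0,-1],[0,0,0,-1,0.03,0,-1],[0,0,0,-1,0.03,0,-1]]])

```text
clock: 8.1
position: [0.5307, 0.0666, 0.1889]
orientation: [0.66, 0.751, -0.001, 0.0]
contact_force: [0.6, 1.2, -0.9]
width: 0.176
gripper_force: 68.4
```

servo_tool(moves=[[[0,0,0,-0.5,0.01,0,-1],[0,0,0,-1,0.03,0,-1],[0,0,0,-1,0.03,0,-1]]])

```text
clock: 8.4
position: [0.5436, -0.0122, 0.1889]
orientation: [0.66, 0.751, -0.001, 0.0]
contact_force: [-0.1, 0.6, -0.5]
width: 0.178
gripper_force: 68.4
```

servo_tool(moves=[[[0,0,0,-0.5,0.01,0,-1],[0,0,0,-1,0.03,0,-1],[0,0,0,-1,0.03,0,-1]]])

```text
clock: 8.7
position: [0.5567, -0.0912, 0.1888]
orientation: [0.66, 0.751, -0.001, 0.0]
contact_force: [-0.3, 0.3, -0.9]
width: 0.183
gripper_force: 68.4
```

servo_tool(moves=[[[0,0,0,-0.5,0.01,0,-1],[0,0,0,-1,0.03,0,-1],[0,0,0,-1,0.03,0,-1],[0,0,0,-1,0.03,0,-1]]])

```text
clock: 9.1
position: [0.5695, -0.1654, 0.189]
orientation: [0.659, 0.752, 0.0, -0.001]
contact_force: [0.1, 1.2, -0.7]
width: 0.174
gripper_force: 68.5
```

servo_tool(moves=[[[0,0,0,-0.4,0.01,0,-1],[0,0,0,-0.67,0.03,0,-1],[0,0,0,-0.67,0.03,0,-1]]])

```text
clock: 9.4
position: [0.5791, -0.2201, 0.1891]
orientation: [0.659, 0.752, -0.0, -0.0]
contact_force: [-0.7, 0.2, -0.8]
width: 0.178
gripper_force: 68.5
```

servo_tool(moves=[[[0,0,0,-0.4,0.01,0.4,-1],[0,0,0,-0.67,0.03,0.8,-1],[0,0,0,-0.67,0.03,0.95,-1],[0,0,0,-0.67,0.03,0.95,-1],[0,0,0,-0.67,0.03,0.95,-1]]])

```text
clock: 9.9
position: [0.5889, -0.2697, 0.1144]
orientation: [0.658, 0.753, 0.001, -0.0]
contact_force: [0.7, 0.1, -1.0]
width: 0.18
gripper_force: 68.4
```

Run:
```python
from bench import *
import cv2
s=observe();print(s['position'],s['orientation'],s['width'])
a=read_camera('scene')['color'];b=read_camera('top')['color']
cv2.imwrite('pics/c4.png',cv2.vconcat([cv2.resize(b[175:245,250:410],None,fx=5,fy=5,interpolation=2)[:300],cv2.copyMakeBorder(cv2.resize(a[210:310,190:310],None,fx=3,fy=3,interpolation=2),0,0,0,440,0)]))
```

```text
[ 0.58894766 -0.26970999  0.1143841 ] [ 6.57616413e-01  7.53352725e-01  5.68450538e-04 -4.97040924e-05] 0.18015582017576978
```

View pics/c4.png

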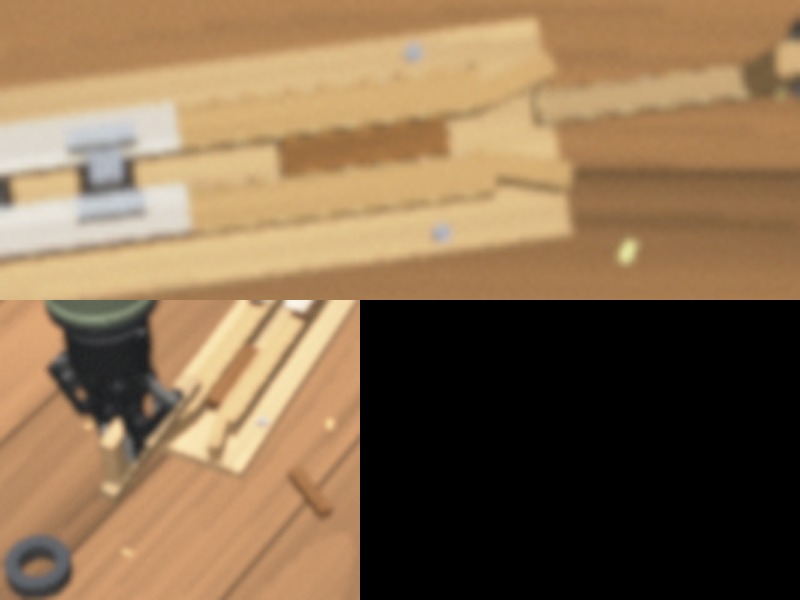

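The top crop shows the stick's nose at about (536,106) and the blade at (740,82). The nose is lined up behind the flare. I'll check this in jig coordinates.

```bash
cat >> h.py <<'E'
def jig(p):
    a=np.radians(97.76);return np.array([[np.cos(a),np.sin(a)],[-np.sin(a),np.cos(a)]])@(np.array(p)[:2]-[.5475,.0301])*1000
def D(u,v): return 250+(u+.5)/5-.5,175+(v+.5)/5-.5
E
python3 - <<'E'
from h import *
for p in((536,106),(740,82)):print(jig(at('top',*D(*p),.0975)))
print('tcp',jig([.58895,-.26971]),np.degrees(2*np.arctan2(.75335,.65762)))
E
```

```text
[-1.71736912e+02 -2.85582141e-02]
[-275.01581265    1.65854266]
tcp [-302.66118315   -0.58890971] 97.76279022022052
```

servo_tool(moves=[[[0,0,0,0,0,0.3,-1],[0,0,0,0,0,0.6,-1],[0,0,0,0,0,0.8,-1],[0,0,0,0,0,0.87,-1],[0,0,0,0,0,0.87,-1],[0,0,0,0,0,0.87,-1]]])

```text
clock: 10.6
position: [0.5887, -0.272, 0.0451]
orientation: [0.658, 0.753, 0.0, 0.001]
contact_force: [0.0, -0.4, -0.8]
width: 0.181
gripper_force: 68.6
```

servo_tool(moves=[[[0,0,0,0.1,0,0,-1],[0,0,0,0.2,0,0,-1],[0,0,0,0.3,0,0,-1],[0,0,0,0.37,0,0,-1],[0,0,0,0.37,0,0,-1],[0,0,0,0.37,0,0,-1]]])

```text
clock: 11.2
position: [0.5842, -0.2427, 0.0442]
orientation: [0.658, 0.753, -0.0, 0.0]
contact_force: [0.5, -0.1, -0.1]
width: 0.179
gripper_force: 68.6
```

servo_tool(moves=[[[0,0,0,0.06,0,0,-1],[0,0,0,0.12,0,0,-1],[0,0,0,0.25,0,0,-1],[0,0,0,0.4,0,0,-1],[0,0,0,0.55,0,0,-1],[0,0,0,0.7,0,0,-1],[0,0,0,0.82,0,0,-1],[0,0,0,0.92,0,0,-1],[0,0,0,0.96,0,0,-1],[0,0,0,0.96,0,0,-1]]])

```text
clock: 12.2
position: [0.574, -0.1661, 0.0442]
orientation: [0.658, 0.753, 0.0, 0.0]
contact_force: [0.1, -0.7, -0.0]
width: 0.178
gripper_force: 68.6
```

servo_tool(moves=[[[0,0,0,0.05,0,0,-1],[0,0,0,0.1,0,0,-1],[0,0,0,0.15,0,0,-1],[0,0,0,0.2,0,0,-1],[0,0,0,0.25,0,0,-1],[0,0,0,0.3,0,0,-1],[0,0,0,0.35,0,0,-1],[0,0,0,0.4,0,0,-1],[0,0,0,0.4,0,0,-1]]])

```text
clock: 13.1
position: [0.5698, -0.1349, 0.0443]
orientation: [0.658, 0.753, -0.0, 0.0]
contact_force: [0.4, -0.5, -1.2]
width: 0.177
gripper_force: 68.6
```

Run:
```python
from bench import *
import cv2
s=observe();print(s['contact_force'],s['ft_torque'])
a=read_camera('scene')['color'];b=read_camera('top')['color']
cv2.imwrite('pics/c5.png',cv2.vconcat([cv2.resize(b[175:235,220:380],None,fx=5,fy=5,interpolation=2),cv2.copyMakeBorder(cv2.resize(a[170:270,220:340],None,fx=3,fy=3,interpolation=2),0,0,0,440,0)]))
```

```text
[ 0.35859425 -0.4992792  -1.15609417] [-0.43130298 -0.09768057 -0.03211374]
```

View pics/c5.png

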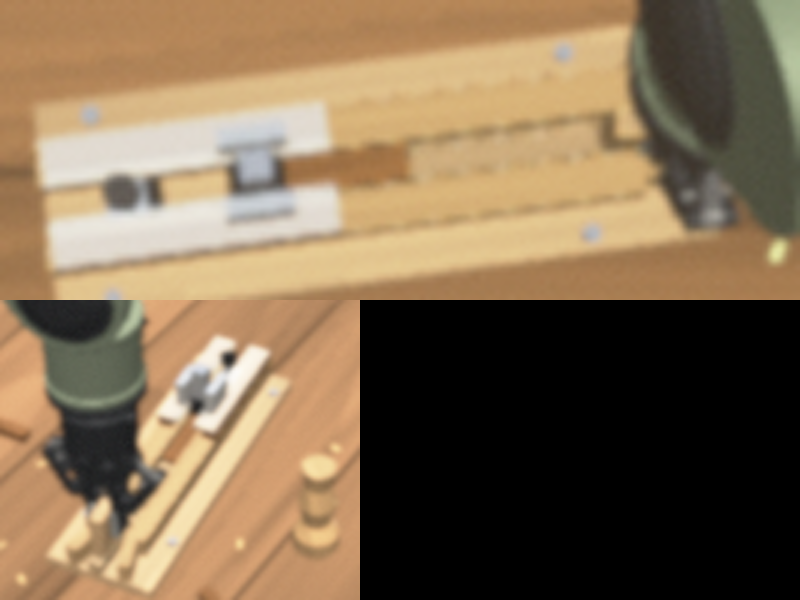

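The top crop shows the blank tail and nose in contact at about (410,160), with the blank's front reaching the shoe. I'll check it against the commanded nose position.

Run:
```python
from h import *
F=lambda u,v:(220+(u+.5)/5-.5,175+(v+.5)/5-.5)
print(jig(at('top',*F(410,160),.029)), jig(at('top',*F(605,130),.029)),jig(at('top',*F(155,192),.04)),jig([.5698,-.1349]))
```

```text
[-36.78621229  -0.36424017] [-142.55151629   -2.39832369] [99.55019519 -0.13854423] [-166.50001938    0.18315372]
```

servo_tool(moves=[[[0,0,0,0.05,0,0,-1],[0,0,0,0.1,0,0,-1],[0,0,0,0.15,0,0,-1],[0,0,0,0.2,0,0,-1],[0,0,0,0.25,0,0,-1],[0,0,0,0.3,0,0,-1],[0,0,0,0.35,0,0,-1],[0,0,0,0.4,0,0,-1]]])

```text
clock: 14.0
position: [0.5655, -0.1037, 0.0442]
orientation: [0.659, 0.752, -0.0, 0.0]
contact_force: [0.6, -6.4, 0.9]
width: 0.179
gripper_force: 68.7
```

servo_tool(moves=[[[0,0,0,0.025,0,0,-1],[0,0,0,0.05,0,0,-1]]])

```text
clock: 14.2
position: [0.5649, -0.0998, 0.0442]
orientation: [0.659, 0.752, -0.0, 0.0]
contact_force: [0.8, -5.6, 1.0]
width: 0.176
gripper_force: 68.7
```

servo_tool(moves=[[[0,0,0,0.015,0,0,-1],[0,0,0,0.03,0,0,-1]]])

```text
clock: 14.4
position: [0.5646, -0.0975, 0.0442]
orientation: [0.659, 0.752, -0.0, 0.0]
contact_force: [0.8, -5.5, 1.2]
width: 0.177
gripper_force: 68.7
```

servo_tool(moves=[[[0,0,0,0.015,0,0,-1],[0,0,0,0.03,0,0,-1]]])

```text
clock: 14.6
position: [0.5643, -0.0951, 0.0442]
orientation: [0.659, 0.752, -0.0, 0.0]
contact_force: [0.9, -6.6, 1.4]
width: 0.178
gripper_force: 68.7
```

servo_tool(moves=[[[0,0,0,0.015,0,0,-1],[0,0,0,0.025,0,0,-1]]])

```text
clock: 14.8
position: [0.564, -0.0931, 0.0442]
orientation: [0.659, 0.752, -0.0, 0.0]
contact_force: [0.0, -5.7, 0.9]
width: 0.179
gripper_force: 68.7
```

servo_tool(moves=[[[0,0,0,0.015,0,0,-1],[0,0,0,0.025,0,0,-1]]])

```text
clock: 15.0
position: [0.5638, -0.0915, 0.0442]
orientation: [0.659, 0.752, -0.0, 0.001]
contact_force: [0.1, -10.2, 2.3]
width: 0.183
gripper_force: 68.8
```

servo_tool(moves=[[[0,0,0,0.01,0,0,-1],[0,0,0,0.01,0,0,-1]]])

```text
clock: 15.2
position: [0.5638, -0.0911, 0.0443]
orientation: [0.659, 0.752, -0.001, 0.001]
contact_force: [1.4, -10.4, 2.8]
width: 0.176
gripper_force: 68.9
```

servo_tool(moves=[[[0,0,0,0.012,0,0,-1],[0,0,0,0.012,0,0,-1],[0,0,0,0.012,0,0,-1]]])

```text
clock: 15.5
position: [0.5637, -0.0908, 0.0443]
orientation: [0.659, 0.752, -0.001, 0.001]
contact_force: [0.9, -12.8, 3.4]
width: 0.18
gripper_force: 69.1
```

servo_tool(moves=[[[0,0,0,0.012,0,0,-1],[0,0,0,0.015,0,0,-1],[0,0,0,0.015,0,0,-1],[0,0,0,0.015,0,0,-1],[0,0,0,0.015,0,0,-1],[0,0,0,0.015,0,0,-1],[0,0,0,0.015,0,0,-1],[0,0,0,0.015,0,0,-1]]])

```text
clock: 16.3
position: [0.5637, -0.0903, 0.0445]
orientation: [0.659, 0.752, -0.001, 0.001]
contact_force: [0.8, -16.2, 5.2]
width: 0.178
gripper_force: 69.2
```

servo_tool(moves=[[[0,0,0,-0.04,0,0,-1],[0,0,0,-0.1,0,0,-1],[0,0,0,-0.2,0,0,-1],[0,0,0,-0.35,0,0,-1],[0,0,0,-0.55,0,0,-1],[0,0,0,-0.75,0,0,-1],[0,0,0,-0.9,0,0,-1],[0,0,0,-1,0,0,-1],[0,0,0,-1,0,0,-1],[0,0,0,-1,0,0,-1]]])

```text
clock: 17.3
position: [0.5739, -0.1664, 0.044]
orientation: [0.658, 0.753, 0.0, -0.0]
contact_force: [0.5, 0.2, -0.5]
width: 0.175
gripper_force: 68.5
```

servo_tool(moves=[[[0,0,0,0,0,-0.1,-1],[0,0,0,0,0,-0.4,-1],[0,0,0,0,0,-0.8,-1],[0,0,0,0,0,-1,-1],[0,0,0,0,0,-1,-1],[0,0,0,0,0,-1,-1]]])

```text
clock: 17.9
position: [0.5738, -0.1666, 0.1239]
orientation: [0.658, 0.753, -0.0, 0.0]
contact_force: [0.2, 0.1, -1.3]
width: 0.18
gripper_force: 68.7
```

servo_tool(moves=[[[0,0,0,-0.13,-0.4,0,-1],[0,0,0,-0.26,-0.8,0,-1],[0,0,0,-0.26,-0.88,0,-1],[0,0,0,-0.26,-0.88,0,-1]]])

```text
clock: 18.3
position: [0.5058, -0.1971, 0.1233]
orientation: [0.659, 0.752, -0.0, -0.001]
contact_force: [1.0, 0.2, -1.1]
width: 0.178
gripper_force: 68.8
```

servo_tool(moves=[[[0,0,0,-0.13,-0.4,0,-1],[0,0,0,-0.26,-0.8,0,-1],[0,0,0,-0.26,-0.88,0,-1],[0,0,0,-0.26,-0.88,0,-1],[0,0,0,-0.26,-0.88,0,-1]]])

```text
clock: 18.8
position: [0.4414, -0.2259, 0.124]
orientation: [0.658, 0.753, 0.001, 0.0]
contact_force: [-0.3, 0.6, -0.4]
width: 0.181
gripper_force: 68.8
```

Run:
```python
from bench import *
import cv2
s=observe();print(s['position'],s['contact_force'])
a=read_camera('scene')['color'];b=read_camera('top')['color']
cv2.imwrite('pics/c6.png',cv2.vconcat([cv2.resize(b[175:235,220:380],None,fx=5,fy=5,interpolation=2),cv2.copyMakeBorder(cv2.resize(a[170:270,150:340],None,fx=3,fy=3,interpolation=2),0,0,0,230,0)]))
```

```text
[ 0.4414041  -0.22593525  0.12403667] [-0.26571521  0.55821477 -0.38815863]
```

View pics/c6.png

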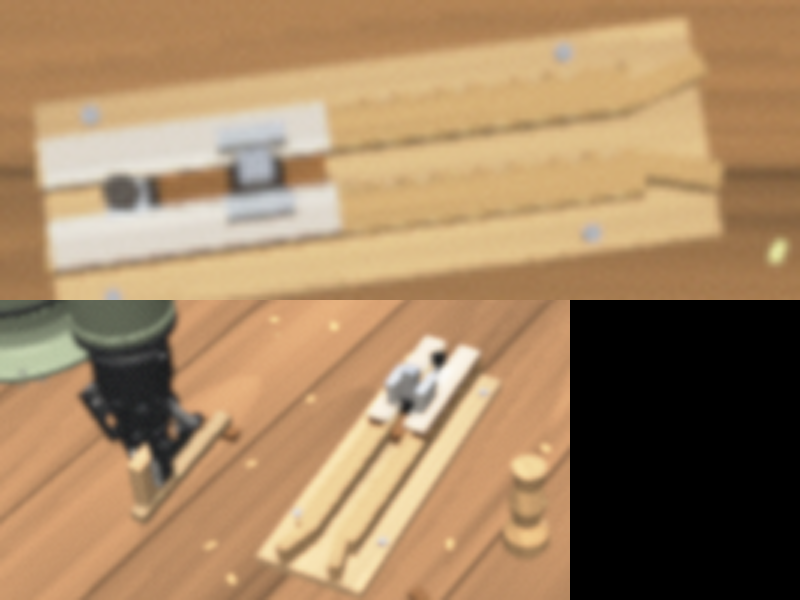

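Crop c6 shows the blank (brown, u 158-325) up against the stop's black face, and the stick hanging clear of the jig. I'll set the stick down here.

servo_tool(moves=[[[0,0,0,0,0,0.3,-1],[0,0,0,0,0,0.6,-1],[0,0,0,0,0,0.8,-1],[0,0,0,0,0,0.8,-1]]])

```text
clock: 19.3
position: [0.4399, -0.2256, 0.0584]
orientation: [0.658, 0.753, -0.0, -0.001]
contact_force: [0.0, -0.2, -0.5]
width: 0.177
gripper_force: 68.8
```

servo_tool(moves=[[[0,0,0,0,0,0.15,-1],[0,0,0,0,0,0.25,-1],[0,0,0,0,0,0.31,-1],[0,0,0,0,0,0.335,-1],[0,0,0,0,0,0.345,-1],[0,0,0,0,0,0.345,-1]]])

```text
clock: 19.9
position: [0.44, -0.2268, 0.0327]
orientation: [0.658, 0.753, 0.0, 0.0]
contact_force: [0.1, -0.1, -0.9]
width: 0.177
gripper_force: 68.8
```

servo_tool(moves=[[[0,0,0,0,0,0.01,-1],[0,0,0,0,0,0.015,-1],[0,0,0,0,0,0.015,-1]]])

```text
clock: 20.2
position: [0.44, -0.2268, 0.0314]
orientation: [0.658, 0.753, 0.0, 0.0]
contact_force: [0.1, -0.9, 0.1]
width: 0.181
gripper_force: 68.8
```

Touching down. Release slowly, then rise.

servo_tool(moves=[[[0,0,0,0,0,0,-0.5],[0,0,0,0,0,0,-0.3],[0,0,0,0,0,0,0],[0,0,0,0,0,0,0.1],[0,0,0,0,0,0,0.1],[0,0,0,0,0,0,0.1]]])

```text
clock: 20.8
position: [0.44, -0.2267, 0.0313]
orientation: [0.658, 0.753, 0.0, -0.0]
contact_force: [0.7, 0.4, 0.7]
width: 0.547
gripper_force: 0.0
```

servo_tool(moves=[[[0,0,0,0,0,-0.1,0.1],[0,0,0,0,0,-0.3,0.1],[0,0,0,0,0,-0.6,0.1],[0,0,0,0,0,-1,0.1],[0,0,0,0,0,-1,0.1]]])

```text
clock: 21.3
position: [0.4414, -0.2274, 0.115]
orientation: [0.658, 0.753, 0.001, 0.002]
contact_force: [0.3, -0.3, -1.3]
width: 0.55
gripper_force: 0.0
```

servo_tool(moves=[[[0,0,0,0,0,-0.5,0.1],[0,0,0,0,0,-1,0.1],[0,0,0,0,0,-1,0.1],[0,0,0,0,0,-1,0.1]]])

```text
clock: 21.7
position: [0.44, -0.227, 0.1921]
orientation: [0.659, 0.753, -0.0, 0.001]
contact_force: [-0.3, 0.3, -1.1]
width: 0.549
gripper_force: 0.0
```

Run:
```python
from bench import *
import cv2
s=observe();print(s['position'],s['contact_force'],s['width'])
a=read_camera('scene')['color'];b=read_camera('top')['color']
cv2.imwrite('pics/c7.png',cv2.hconcat([cv2.resize(b[100:300,200:450],None,fx=1.6,fy=1.6),cv2.resize(a[130:330,130:380],None,fx=1.6,fy=1.6)]))
```

```text
[ 0.44000739 -0.22701746  0.19208106] [-0.28691858  0.30684604 -1.10194042] 0.5494571705126341
```

View pics/c7.png

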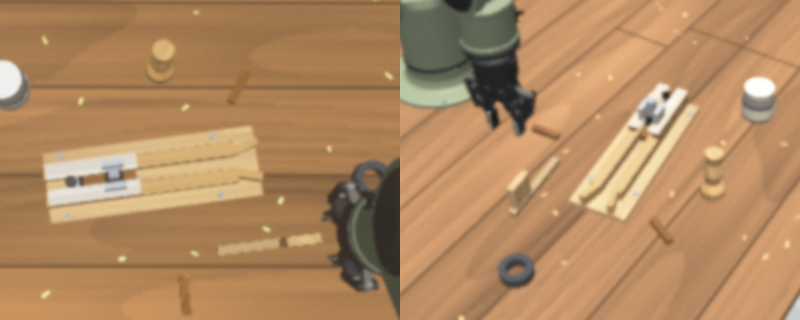

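The stick stands on its sole off the jig, at about (270,243) in the left view and (530,188) in the right. The blank is still home and the bystanders haven't moved.

```bash
python3 -c "
from bench import *
print(close_job())"
```

```text
the job is handed in; nothing more can be done
None
```

The job is handed in, with no verdict shown: the blank is home against the end stop after a press of about 10 N (16 N at the wrist, less roughly 6 N of shoe drag), and the stick stands on the bench off the jig, with the other things undisturbed in the last pictures.

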